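Fasten the chuck case with its hasp and pin

TASK

The wooden chuck case is shut but not fastened. Swing the hasp on its lid over until it hangs down over the staple, then take the locking pin (the one with the plain straight handle) out of the wooden rack and drop it down through the staple's loop, so that it stands upright with its collar resting on the loop. Let go of it.

Things in the scene. Friction and masses are not known exactly. Their poses are not given: they have to be found in the camera images.
- hasp (a joint): Steel hasp: plate 88 wide, 93 long, 4 mm thick, hinged on the front top edge of the case lid; a slot 58 mm wide, 24 to 79 mm from the hinge, fits over the staple. Angle in rad: 0 hanging over the staple, 3.14 straight up, 3.64 leaning back over the lid on its stop, where it starts. Almost free hinge: tipped to the front, below about 2.9, it falls to 0 by itself.
- hasp_edge (a point): Middle of the hasp's free edge, 93 mm from its hinge line. The 14 mm next to this edge is a solid bar, 88 mm wide; nearer the hinge the middle is open slot. Below it lies the flat lid of the wooden case (fixed, 200 mm deep, 300 mm wide, 160 mm high).
- staple (a point): Centre of the steel staple's opening, 120 mm above the table: a level square loop jutting 62 mm from the case front. x points straight out of the front, z up. Opening 28 mm wide in y; in x it ends 14 mm outward of this point and at the case front 38 mm behind it. Bars 10 mm square. The hasp's hinge line runs along y, 36 mm back (-x) and 40 mm above this point.
- pin_handle (a point): Centre of the locking pin's handle: upright steel cylinder 24 mm across, 50 high; pin about 0.3 kg, z up. Collar 48 mm across, 6 thick, underside 31 mm below this point; shank 10 mm across, tip 91 mm below. It stands in a hole of a wooden rack 85 mm high; beside it, 100 mm apart, a cone and a dome chuck, lower. Seated in the staple, this point is 36 mm above the staple's.

How it is judged:
By the outcome, as a careful person would: the job done as asked, in the order asked, and still so for the second after the job is handed in, with the robot touching nothing.
It also fails if it takes over 58 s, if anything falls off the work surface, if the arm or the gripper's body presses on something with over 40 N, if the wrist force passes 120 N, or if a joint passes its speed limit or range.

ROBOT

A 6-joint arm with a two-finger parallel gripper is mounted at the origin on the work surface. World frame = base frame: x ahead of the robot, y to its left, z up, the work surface at z = 0. Lengths are in m, angles in rad, forces in N, time in s.
With the tool pointing down it reaches from about 0.35 to 0.875 m from the base axis. Payload 4.2 kg.
Tool frame: the origin (TCP) lies at the centre of the arm's flange, where the gripper is bolted on; the fingertips stand 182 mm ahead of it and the grasp point (between the pads) lies ctrl.tcp_to_grasp ahead of it (ctrl.tcp_to_grasp is the distance from the TCP to the grasp point, in m); z points along the fingers, y is the direction in which the jaws open and shut (so a half turn about z gives the same grasp; the last joint's range is limited). The gripper opens to 87 mm and grips with 3 to 60 N. Pads are 19 mm wide; open, the fingers measure 117 mm over their backs; the gripper's body (75 mm by 190 mm) begins 51 mm behind the grasp point.
Start: joints at [1.414, 0.385, 0.008, 0, -1.194, -0.259], TCP at [0.252, 0.572, 0.405] pointing down, gripper open.
Joint ranges: [-3.14, 3.14], [-1.21, 2.06], [-1.07, 1.41], [-3.16, 2.05], [-2.99, -0.16], [-3.1, 3.1]. Speed limits (rad/s): [2.79, 2.79, 3.14, 3.14, 3.14, 3.14].

INTERFACE

Orientations are given as [roll, pitch, yaw] about the fixed x, y, z axes, in that order (R = Rz(yaw) Ry(pitch) Rx(roll)).
In Python, from bench import ctrl gives the robot as it stands.
- The arm moves only by the tool apply_moves, never from a script. Its argument "rows" is a list of rows, each a list of 3 entries, a list of its own where there are three numbers: the closure, from 0 (fully open) to 1 (shut), then the shift along the tool's x, y, z in cm, then the turn, a rotation vector about the tool's x, y, z in degrees. A call has 1 to 20 rows; each row shifts and turns the commanded pose from where the row before left it, along the tool's axes as they then stand; what a row does not reach is not made up. A row lasts 1/10 s, in which the tool goes at most 50 mm and 8.59 degrees, less where a joint would pass 70% of its speed; a pose out of reach is approached as far as the arm can. A call with a gripper value outside its range is refused whole. The fingers move at their own pace and stop on an object; the grip force is fixed at half the most. Time passes only in rows, so rows that do not move let the fingers close. It gives the time, the measured TCP pose, the force and the opening at its end, in the units of the state.
- ctrl.sense(): the state, without advancing time (a new reading comes with each control period).
- ctrl.camera(name): name is "scene" or "top" or "wrist"; returns (picture, depth): 400x640x3 uint8, red, green, blue; 400x640 float32, m along the optical axis (not along the pixel's ray), 0 where there is no reading.
- ctrl.calibration(name): a dict with "intrinsics" (3x3 intrinsics, pixels), "rvec" (rotation vector, rad) and "tvec" (3), from world to camera coordinates, as OpenCV has them; the wrist camera has in their place "tool_from_camera" (4x4, takes a point from camera to tool coordinates, whose origin is the TCP and whose axes are the flange's). Camera axes: x right, y down, z forward; pixel columns grow to the right and rows downward; lengths in m; the calibration is good to about 2 mm. A picture is of the moment at which its call begins: read the wrist's pose just before it. calibration takes no time and is no camera call.
- ctrl.job_done(): hands the job in, once; it reports no verdict.
Trained networks look in the newest picture that a camera, given by its name, has taken for a name from the list of things; names that differ only in an ending like _2 or _b are one class to them, and where a whole thing is asked for, a point or a joint stands for the part that bears it (a point fixed in the world has none). Each returns a list of dicts, best first, with "p" (0 to 1); they miss things now and then, are a little off and sometimes report something else, mostly with a low value. They report only what shows in the picture. A call takes as long as a camera call.
- ctrl.spot_in(camera, thing): "location" ([column, row] in pixels, amid what is visible of it).
The state is a dict: "time": time; "qpos": joint angles; "dq": joint speeds; "effort": joint torques, N m; "ee_pos": TCP position; "orientation": TCP orientation; "wrist_force": force on the tool from outside, world axes, zero at the start; "moment": the same for the moment, N m; "grip_width": finger opening in m.
Only numpy, scipy, OpenCV 4.12 (cv2) and the standard library are available. Lean on these libraries where they do the work, as an engineer would, in place of code of your own. Each camera call takes 0.05 s, during which the arm holds its last target. There are 200 camera calls.

## Working session

There is one attempt and no reset: what is moved stays moved. The work goes in short steps, Python scripts to look and compute and a tool call to move; the robot and the scene stay as the last step left them, time stands still between calls to the robot, and variables do not carry over. Pictures are saved under pics/ and viewed, about 8 in all and at most 12, crops included, and the job is handed in when it is done.

Besides the shell and the picture viewer there is one more tool, called after "Call:" as name([rows], argument=value, ...), one row to a line, values as JSON. apply_moves: Moves the arm, as the interface text tells. Its arguments: {"type":"object","properties":{"rows":{"type":"array","items":{"type":"array"}}},"required":["rows"]}

```bash
mkdir -p pics && cat > h.py <<'E'
import numpy as np, cv2
from scipy.spatial.transform import Rotation as R
from bench import ctrl
def pose():
    s=ctrl.sense(); T=np.eye(4); T[:3,:3]=R.from_euler('xyz',s['orientation']).as_matrix(); T[:3,3]=s['ee_pos']; return T
def shot(name,save=None):
    T=pose(); rgb,d=ctrl.camera(name); c=ctrl.calibration(name); K=np.array(c['intrinsics'])
    if 'rvec' in c:
        M=np.eye(4); M[:3,:3]=cv2.Rodrigues(np.array(c['rvec'],float))[0]; M[:3,3]=np.ravel(c['tvec']); W=np.linalg.inv(M)
    else: W=T@np.array(c['tool_from_camera'])
    if save: cv2.imwrite('pics/'+save,rgb[:,:,::-1])
    return rgb,d,K,W
def w(px,d,K,W,z=None):
    u,v=px
    if z is None: 
        p=d[int(round(v))-1:int(round(v))+2,int(round(u))-1:int(round(u))+2]; p=p[p>0]; z=np.median(p) if p.size else np.nan
    p=np.linalg.inv(K)@[u,v,1]*z
    return W[:3,:3]@p+W[:3,3]
def cloud(d,K,W):
    v,u=np.mgrid[:d.shape[0],:d.shape[1]]
    P=np.stack([u,v,np.ones_like(u)],-1)@np.linalg.inv(K).T*d[...,None]
    return P@W[:3,:3].T+W[:3,3]
E
python3 - <<'E'
from h import *
np.set_printoptions(precision=4,suppress=True)
print(ctrl.tcp_to_grasp,ctrl.sense()); print(ctrl.calibration('wrist'))
for c in ['scene','top']:
    rgb,d,K,W=shot(c,c+'.png')
    np.savez(c+'.npz',rgb=rgb,d=d,K=K,W=W)
    for t in ['hasp','hasp_edge','staple','pin_handle']:
        for r in ctrl.spot_in(c,t)[:2]: print(c,t,r['p'],r['location'],w(r['location'],d,K,W))
E
```

```text
0.1635 {'time': 0.0, 'qpos': array([ 1.4136,  0.3855,  0.0066, -0.0005, -1.194 , -0.2586]), 'dq': array([ 0.0013, -0.0009, -0.002 , -0.0023,  0.0009,  0.0032]), 'effort': array([  0.0008, -39.0671,  18.7409,   4.2199,   0.011 ,  -0.0002]), 'ee_pos': array([0.2524, 0.5716, 0.4037]), 'orientation': array([ 3.1394, -0.0001, -0.416 ]), 'wrist_force': array([ 1.7686,  0.3457, -0.3098]), 'moment': array([-0.0436,  0.0157,  0.0197]), 'grip_width': 0.08703971329305624}
{'intrinsics': array([[280.7849,   0.    , 317.9231],
       [  0.    , 280.7849, 197.6126],
       [  0.    ,   0.    ,   1.    ]]), 'tool_from_camera': array([[-0.    , -0.9686, -0.2488,  0.0673],
       [ 1.    , -0.    ,  0.    , -0.0001],
       [-0.0001, -0.2488,  0.9686,  0.0208],
       [ 0.    ,  0.    ,  0.    ,  1.    ]])}
scene hasp 0.69 [195.0, 243.0] [ 0.5699 -0.2351  0.1637]
scene hasp_edge 0.86 [197.1, 241.0] [ 0.5645 -0.2299  0.162 ]
scene staple 0.87 [175.2, 264.1] [ 0.5999 -0.2766  0.1619]
scene pin_handle 0.81 [378.7, 182.4] [0.5286 0.2135 0.1133]
top hasp 0.86 [466.9, 189.5] [ 0.59   -0.2444  0.1654]
top hasp_edge 0.93 [467.4, 187.6] [ 0.5927 -0.2418  0.1759]
top staple 0.85 [458.6, 230.8] [ 0.5054 -0.2283  0.1603]
top pin_handle 0.91 [246.3, 220.3] [0.5201 0.2136 0.1413]
```

View pics/scene.png

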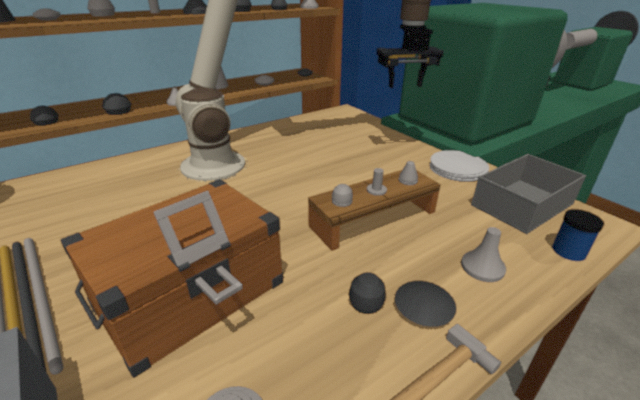

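View pics/top.png

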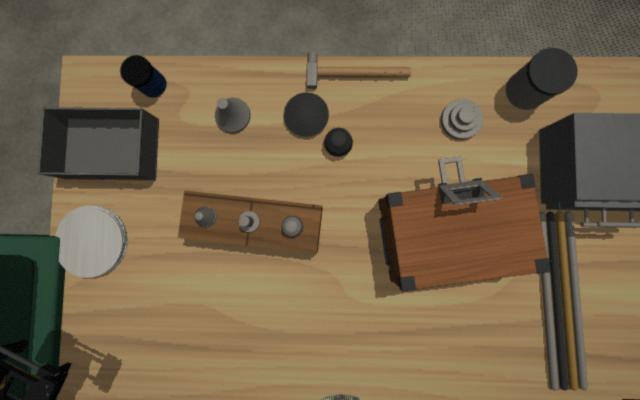

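```bash
python3 - <<'E'
from h import *
np.set_printoptions(precision=4,suppress=True)
for c in ['top','scene']:
    f=np.load(c+'.npz'); P=cloud(f['d'],f['K'],f['W'])
    ok=(f['d']>0)&(P[...,1]<-0.02)&(P[...,1]>-0.45)&(P[...,0]<0.75)&(P[...,0]>.3)
    Q=P[ok]
    lid=Q[abs(Q[:,2]-.16)<.006]
    r=cv2.minAreaRect(lid[:,:2].astype(np.float32)); print(c,'lid',r,np.median(lid[:,2]))
    print(cv2.boxPoints(r))
    a=Q[Q[:,2]>.178]; print('hasp',len(a),a.min(0),a.max(0)); 
    rr=cv2.minAreaRect(a[:,:2].astype(np.float32)); print(cv2.boxPoints(rr))
    top=a[a[:,2]>a[:,2].max()-.012]; print('edge',top.mean(0),top.min(0),top.max(0))
    s=Q[(abs(Q[:,2]-.122)<.008)&(Q[:,0]>.58)]; print('staple',len(s)); 
    if len(s): print(s.min(0),s.max(0),cv2.boxPoints(cv2.minAreaRect(s[:,:2].astype(np.float32))))
    q=P[(f['d']>0)&(abs(P[...,0]-.52)<.06)&(abs(P[...,1]-.2136)<.03)&(P[...,2]>.13)]
    print('pin',len(q),q.mean(0),q.min(0),q.max(0))
E
```

```text
top lid ((0.5059831142425537, -0.2457558810710907), (0.20837554335594177, 0.3031356930732727), 8.763492584228516) 0.15996848114433615
[[ 0.3799 -0.1118]
 [ 0.4261 -0.4114]
 [ 0.632  -0.3797]
 [ 0.5859 -0.0801]]
hasp 560 [ 0.5529 -0.2804  0.1781] [ 0.602  -0.188   0.2442]
[[ 0.552  -0.1937]
 [ 0.5656 -0.2815]
 [ 0.6044 -0.2755]
 [ 0.5909 -0.1877]]
edge [ 0.5629 -0.2369  0.2392] [ 0.5529 -0.2804  0.2325] [ 0.5732 -0.1935  0.2442]
staple 341
[ 0.5985 -0.2527  0.1158] [ 0.6653 -0.194   0.1299] [[ 0.5985 -0.194 ]
 [ 0.6069 -0.2541]
 [ 0.6665 -0.2458]
 [ 0.6581 -0.1856]]
pin 105 [0.5186 0.2191 0.1402] [0.5078 0.2079 0.1306] [0.5293 0.2316 0.1443]
scene lid ((0.5065181851387024, -0.24720922112464905), (0.20982222259044647, 0.30266138911247253), 8.697735786437988) 0.16032630059437364
[[ 0.3799 -0.1135]
 [ 0.4257 -0.4127]
 [ 0.6331 -0.3809]
 [ 0.5873 -0.0818]]
hasp 1502 [ 0.5542 -0.2818  0.178 ] [ 0.6026 -0.1901  0.2436]
[[ 0.5522 -0.195 ]
 [ 0.5652 -0.2825]
 [ 0.6058 -0.2765]
 [ 0.5928 -0.1889]]
edge [ 0.5649 -0.2403  0.2375] [ 0.5542 -0.2818  0.2316] [ 0.5748 -0.1951  0.2436]
staple 1959
[ 0.5801 -0.3866  0.114 ] [ 0.667  -0.0876  0.13  ] [[ 0.5799 -0.0876]
 [ 0.584  -0.3866]
 [ 0.669  -0.3854]
 [ 0.6649 -0.0864]]
pin 78 [0.522  0.2156 0.138 ] [0.5081 0.2065 0.1303] [0.5309 0.2308 0.1428]
```

Call:
apply_moves([
  [1,[0,0,0],[0,0,-8.15]],
  [1,[0,0,0],[0,0,-8.15]],
  [1,[0,0,0],[0,0,-8.15]],
  [1,[0,0,0],[0,0,-8.15]],
  [1,[0.7,4.7,0],[0,0,0]],
  [1,[0.7,4.7,0],[0,0,0]],
  [1,[0.7,4.7,0],[0,0,0]],
  [1,[0.7,4.7,0],[0,0,0]],
  [1,[0.7,4.7,0],[0,0,0]],
  [1,[0.7,4.7,0],[0,0,0]],
  [1,[0.7,4.7,0],[0,0,0]],
  [1,[0.7,4.7,0],[0,0,0]],
  [1,[0.7,4.7,0],[0,0,0]],
  [1,[0.7,4.7,0],[0,0,0]],
  [1,[0.7,4.7,0],[0,0,0]],
  [1,[0.7,4.7,0],[0,0,0]],
  [1,[0.7,4.7,0],[0,0,0]],
  [1,[0.7,4.7,0],[0,0,0]],
  [1,[0.7,4.7,0],[0,0,0]],
  [1,[0,0,0],[0,0,0]],
])

```text
time: 2.5
ee_pos: [0.4646, -0.1132, 0.4045]
orientation: [3.141, 0.0, 0.146]
wrist_force: [-0.7, 0.2, -0.7]
grip_width: 0.0006
```

Call:
apply_moves([
  [1,[0.7,4.6,-0.3],[0,0,0]],
  [1,[0.7,4.6,0],[0,0,0]],
  [1,[0.6,4.5,0],[0,0,0]],
  [1,[0,0,0],[0,0,0]],
  [1,[0,0,0],[0,0,0]],
])

```text
time: 3.0
ee_pos: [0.5044, -0.2417, 0.4072]
orientation: [-3.141, 0.001, 0.151]
wrist_force: [-0.2, 0.3, -0.1]
grip_width: 0.0004
```

```bash
python3 - <<'E'
from h import *
np.set_printoptions(precision=4,suppress=True)
c='wrist'
print(pose()[:3,3],ctrl.sense()['wrist_force'])
rgb,d,K,W=shot(c,'w1.png')
np.savez('w1.npz',rgb=rgb,d=d,K=K,W=W)
for t in ['hasp','hasp_edge','staple']:
    for r in ctrl.spot_in(c,t)[:2]: print(t,r['p'],r['location'],w(r['location'],d,K,W))
E
```

```text
[ 0.5044 -0.2417  0.4072] [-0.2494  0.3479 -0.1168]
hasp 0.61 [326.6, 131.8] [ 0.567  -0.2385  0.1615]
hasp_edge 0.78 [326.4, 132.3] [ 0.5666 -0.2384  0.1615]
staple 0.58 [327.1, 151.1] [ 0.5588 -0.2378  0.24  ]
```

View pics/w1.png

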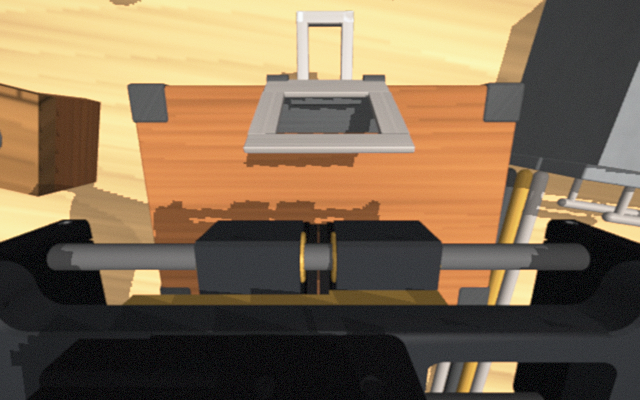

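Call:
apply_moves([
  [1,[2,0.5,0],[0,0,0]],
  [1,[2,0,0],[0,0,0]],
  [1,[1.2,0,0],[0,0,0]],
  [1,[1.2,0,0],[0,0,0]],
  [1,[1.2,0,0],[0,0,0]],
  [1,[1.2,0,0],[0,0,0]],
  [1,[1.2,0,0],[0,0,0]],
  [1,[1,0,0],[0,0,0]],
  [1,[1,0,0],[0,0,0]],
  [1,[0,0,0],[0,0,0]],
  [1,[0,0,0],[0,0,0]],
  [1,[0,0,-2],[0,0,0]],
  [1,[0,0,-4],[0,0,0]],
  [0.2,[-4,-2,-2],[0,0,0]],
  [0,[-4,-3,0],[0,0,0]],
  [0,[-4,-3,0],[0,0,0]],
  [0,[0,0,0],[0,0,0]],
  [0,[0,0,0],[0,0,0]],
])

```text
time: 5.0
ee_pos: [0.4912, -0.167, 0.489]
orientation: [3.141, -0.002, 0.154]
wrist_force: [0.2, -0.1, -0.3]
grip_width: 0.0327
```

```bash
python3 - <<'E'
from h import *
np.set_printoptions(precision=4,suppress=True)
f=np.load('w1.npz')
for px in [(298,45),(352,45),(326,17)]: print('w1 staple',w(px,f['d'],f['K'],f['W']), w(px,f['d'],f['K'],f['W'],z=None))
c='wrist'
print(ctrl.sense()['time'],ctrl.sense()['wrist_force'])
rgb,d,K,W=shot(c)
rgb2,d2,K2,W2=shot('scene')
cv2.imwrite('pics/c2.png',np.hstack([rgb[:,:,::-1],cv2.resize(rgb2[150:350,60:300,::-1],(480,400))])[:, :, :] if 0 else np.vstack([cv2.resize(rgb[:,:,::-1],(480,300)),cv2.resize(rgb2[170:345,60:340,::-1],(480,300))]))
np.savez('w2.npz',rgb=rgb,d=d,K=K,W=W); np.savez('s2.npz',rgb=rgb2,d=d2,K=K2,W=W2)
for cc,(dd,KK,WW) in {'wrist':(d,K,W),'scene':(d2,K2,W2)}.items():
  for t in ['hasp','hasp_edge','staple','pin_handle']:
    for r in ctrl.spot_in(cc,t)[:1]: print(cc,t,r['p'],r['location'],w(r['location'],dd,KK,WW))
E
```

```text
w1 staple [ 0.6333 -0.2044  0.1238] [ 0.6333 -0.2044  0.1238]
w1 staple [ 0.6404 -0.2497  0.1231] [ 0.6404 -0.2497  0.1231]
w1 staple [ 0.6576 -0.2245  0.124 ] [ 0.6576 -0.2245  0.124 ]
5.0 [ 0.1826 -0.1121 -0.3072]
wrist hasp 0.83 [395.3, 92.9] [ 0.6032 -0.2308  0.1591]
wrist hasp_edge 0.85 [391.5, 93.0] [ 0.6025 -0.2269  0.1592]
wrist staple 0.96 [386.4, 160.5] [ 0.5333 -0.2364  0.1596]
wrist pin_handle 0.77 [24.7, 112.3] [0.5183 0.2084 0.1017]
scene hasp 0.85 [198.5, 270.4] [ 0.6098 -0.2477  0.1412]
scene hasp_edge 0.85 [203.0, 266.4] [ 0.6071 -0.2391  0.1431]
scene staple 0.67 [174.4, 265.7] [ 0.6018 -0.2786  0.1611]
scene pin_handle 0.86 [377.7, 178.9] [0.5267 0.2109 0.1227]
```

View pics/c2.png

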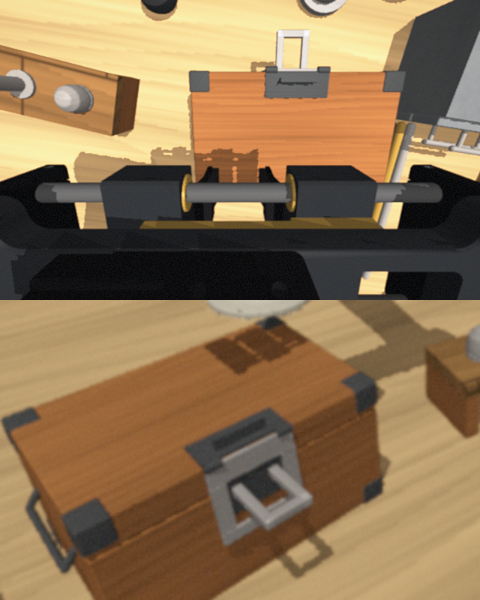

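Call:
apply_moves([
  [0,[0.3,-4.6,0.5],[0,0,0]],
  [0,[0.3,-4.6,0.5],[0,0,0]],
  [0,[0.3,-4.6,0.5],[0,0,0]],
  [0,[0.3,-4.6,0.5],[0,0,0]],
  [0,[0.3,-4.6,0.5],[0,0,0]],
  [0,[0.3,-4.6,0.5],[0,0,0]],
  [0,[0.3,-4.6,0.5],[0,0,0]],
  [0,[0.3,-4.6,0.5],[0,0,0]],
  [0,[0,0,0],[0,0,0]],
  [0,[0,0,0],[0,0,0]],
])

```text
time: 6.5
ee_pos: [0.4605, 0.2012, 0.4473]
orientation: [3.141, 0.001, 0.155]
wrist_force: [0.0, -0.2, 0.8]
grip_width: 0.0871
```

```bash
python3 - <<'E'
from h import *
np.set_printoptions(precision=4,suppress=True)
c='wrist'
T=pose();print(T[:3,3],ctrl.sense()['grip_width'])
rgb,d,K,W=shot(c,'w3.png')
np.savez('w3.npz',rgb=rgb,d=d,K=K,W=W)
for r in ctrl.spot_in(c,'pin_handle')[:2]: print(r['p'],r['location'],w(r['location'],d,K,W))
P=cloud(d,K,W); ok=(d>0)&(abs(P[...,0]-.52)<.04)&(abs(P[...,1]-.214)<.03)
q=P[ok&(P[...,2]>.134)&(P[...,2]<.155)]; print('top',len(q),q.mean(0),q.min(0),q.max(0),cv2.minEnclosingCircle(q[:,:2].astype(np.float32)))
q2=P[ok&(abs(P[...,2]-.091)<.003)]; print('collar',len(q2),cv2.minEnclosingCircle(q2[:,:2].astype(np.float32)))
E
```

```text
[0.4605 0.2012 0.4473] 0.08706019420515279
0.75 [312.1, 133.0] [0.5187 0.2163 0.1404]
top 443 [0.5179 0.2197 0.14  ] [0.506  0.2081 0.1368] [0.5291 0.2315 0.1423] ((0.5178682208061218, 0.2197895497083664), 0.01186441071331501)
collar 881 ((0.5177569389343262, 0.21983341872692108), 0.023848019540309906)
```

View pics/w3.png

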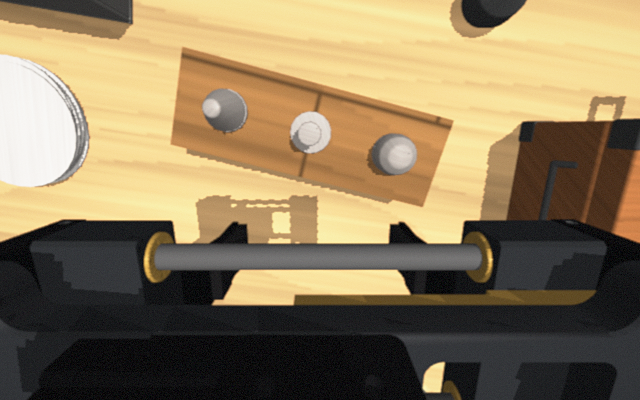

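Call:
apply_moves([
  [0,[3,-0.5,0],[0,0,0]],
  [0,[3,-0.4,0],[0,0,0]],
  [0,[0,0,4],[0,0,0]],
  [0,[0,0,4],[0,0,0]],
  [0,[0,0,4],[0,0,0]],
  [0,[0,0,3],[0,0,0]],
  [0,[0,0,1.6],[0,0,0]],
  [0,[0,0,0],[0,0,0]],
  [0,[0,0,0],[0,0,0]],
  [1,[0,0,0],[0,0,0]],
  [1,[0,0,0],[0,0,0]],
  [1,[0,0,0],[0,0,0]],
  [1,[0,0,0],[0,0,0]],
  [1,[0,0,0],[0,0,0]],
  [1,[0,0,0],[0,0,0]],
  [1,[0,0,0],[0,0,0]],
  [1,[0,0,0],[0,0,0]],
])

```text
time: 8.3
ee_pos: [0.5185, 0.2182, 0.2817]
orientation: [3.141, 0.0, 0.153]
wrist_force: [-0.3, 0.3, -0.1]
grip_width: 0.0311
```

Call:
apply_moves([
  [1,[0,0,0],[0,0,0]],
  [1,[0,0,0],[0,0,0]],
  [1,[0,0,0],[0,0,0]],
  [1,[0,0,0],[0,0,0]],
])

```text
time: 8.7
ee_pos: [0.5185, 0.2183, 0.2817]
orientation: [-3.141, -0.0, 0.153]
wrist_force: [0.3, 1.4, -1.3]
grip_width: 0.0233
```

Call:
apply_moves([
  [1,[0,0,-2],[0,0,0]],
  [1,[0,0,-4],[0,0,0]],
  [1,[0,0,-4],[0,0,0]],
  [1,[0,0,-4],[0,0,0]],
  [1,[0,0,-4],[0,0,0]],
  [1,[0.5,2.9,0],[0,0,0]],
  [1,[0.5,4.3,0],[0,0,0]],
  [1,[0.5,4.3,0],[0,0,0]],
  [1,[0.5,4.3,0],[0,0,0]],
  [1,[0.5,4.3,0],[0,0,0]],
  [1,[0.5,4.3,0],[0,0,0]],
  [1,[0.5,4.3,0],[0,0,0]],
  [1,[0.5,4.3,0],[0,0,0]],
  [1,[0.5,4.3,0],[0,0,0]],
  [1,[0.5,4.3,0],[0,0,0]],
  [1,[0,4.2,0],[0,0,0]],
  [1,[0,0,0],[0,0,0]],
  [1,[0,0,0],[0,0,0]],
  [1,[0,0,0],[0,0,0]],
])

```text
time: 10.6
ee_pos: [0.6376, -0.2262, 0.4607]
orientation: [-3.14, 0.002, 0.154]
wrist_force: [-0.7, 0.4, -3.5]
grip_width: 0.0234
```

```bash
python3 - <<'E'
from h import *
np.set_printoptions(precision=4,suppress=True)
T=pose();s=ctrl.sense();print(T[:3,3],s['grip_width'],s['wrist_force'],s['time'])
rgb,d,K,W=shot('wrist'); rgb2,d2,K2,W2=shot('scene')
cv2.imwrite('pics/c4.png',np.vstack([cv2.resize(rgb[:,:,::-1],(480,300)),cv2.resize(rgb2[110:345,60:340,::-1],(360,300)) if 0 else cv2.resize(rgb2[135:310,60:340,::-1],(480,300))]))
np.savez('w4.npz',rgb=rgb,d=d,K=K,W=W); np.savez('s4.npz',rgb=rgb2,d=d2,K=K2,W=W2)
for cc,(dd,KK,WW) in {'wrist':(d,K,W),'scene':(d2,K2,W2)}.items():
  for t in ['hasp','staple','pin_handle']:
    for r in ctrl.spot_in(cc,t)[:1]: print(cc,t,r['p'],r['location'],w(r['location'],dd,KK,WW))
E
```

```text
[ 0.6376 -0.2262  0.4607] 0.02336275605977804 [-0.6876  0.4337 -3.5057] 10.6
wrist hasp 0.63 [342.3, 203.2] [ 0.6128 -0.2608  0.0931]
wrist staple 0.56 [320.4, 194.1] [ 0.6016 -0.2347  0.0155]
wrist pin_handle 0.81 [317.9, 225.9] [ 0.6484 -0.224   0.2873]
scene hasp 0.59 [200.3, 269.8] [ 0.6094 -0.2448  0.1407]
scene staple 0.7 [172.0, 268.2] [ 0.604  -0.283   0.1601]
scene pin_handle 0.58 [209.0, 201.5] [ 0.6485 -0.224   0.2804]
```

View pics/c4.png

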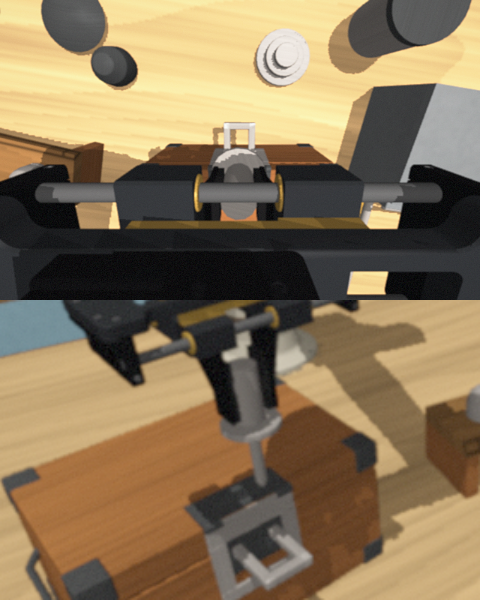

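```bash
python3 - <<'E'
from h import *
np.set_printoptions(precision=4,suppress=True)
f=np.load('s4.npz');P=cloud(f['d'],f['K'],f['W'])
ok=(f['d']>0)&(abs(P[...,0]-.638)<.05)&(abs(P[...,1]+.226)<.05)
for a,b in [(.20,.215),(.215,.23),(.23,.245),(.245,.258),(.263,.269),(.275,.29),(.29,.31)]:
    q=P[ok&(P[...,2]>a)&(P[...,2]<b)]; print(a,len(q),q.mean(0) if len(q) else '',q.max(0) if len(q) else '')
f=np.load('w4.npz');P=cloud(f['d'],f['K'],f['W'])
q=P[(f['d']>0)&(abs(P[...,2]-.122)<.008)&(abs(P[...,0]-.64)<.05)&(abs(P[...,1]+.226)<.05)]
print('staple',len(q)); print(q.min(0),q.max(0)); t=q@[.988,.153,0]; l=q@[-.153,.988,0]; print(np.percentile(t,[2,50,98]),np.percentile(l,[2,50,98])); print('tcp',np.array([.6376,-.2262])@[.988,.153],np.array([.6376,-.2262])@[-.153,.988])
E
```

```text
0.2 24 [ 0.6403 -0.2268  0.211 ] [ 0.6437 -0.2222  0.2149]
0.215 60 [ 0.641  -0.2261  0.2223] [ 0.6429 -0.2204  0.2298]
0.23 66 [ 0.641  -0.2267  0.2376] [ 0.644  -0.2214  0.2449]
0.245 30 [ 0.6409 -0.226   0.2486] [ 0.6436 -0.221   0.2514]
0.263 88 [ 0.6553 -0.2305  0.267 ] [ 0.6626 -0.2031  0.269 ]
0.275 283 [ 0.6463 -0.2275  0.2836] [ 0.6527 -0.2037  0.29  ]
0.29 494 [ 0.6461 -0.2275  0.2999] [ 0.6528 -0.2029  0.3099]
staple 975
[ 0.5912 -0.2738  0.1141] [ 0.666  -0.176   0.1299]
[0.5584 0.604  0.6208] [-0.3588 -0.3192 -0.2701]
tcp 0.5953402 -0.3210384
```

Call:
apply_moves([
  [1,[0,0,3],[0,0,0]],
  [1,[0,0,3],[0,0,0]],
  [1,[0,0,3],[0,0,0]],
  [1,[0,0,2.5],[0,0,0]],
  [1,[0,0,1.5],[0,0,0]],
  [1,[0,0,0.5],[0,0,0]],
  [1,[0,0,0],[0,0,0]],
  [1,[0,0,0],[0,0,0]],
])

```text
time: 11.8
ee_pos: [0.6382, -0.2269, 0.3281]
orientation: [3.14, -0.002, 0.154]
wrist_force: [0.1, 0.1, -2.7]
grip_width: 0.0231
```

```bash
python3 - <<'E'
from h import *
s=ctrl.sense();print(s['ee_pos'],s['grip_width'],s['wrist_force'],s['time'])
rgb2,d2,K2,W2=shot('scene')
cv2.imwrite('pics/c5.png',cv2.resize(rgb2[170:320,90:310,::-1],(660,450)))
E
```

```text
[ 0.63823814 -0.22685986  0.3281491 ] 0.023111095425306562 [ 0.1100225   0.10244849 -2.68946011] 11.8
```

View pics/c5.png

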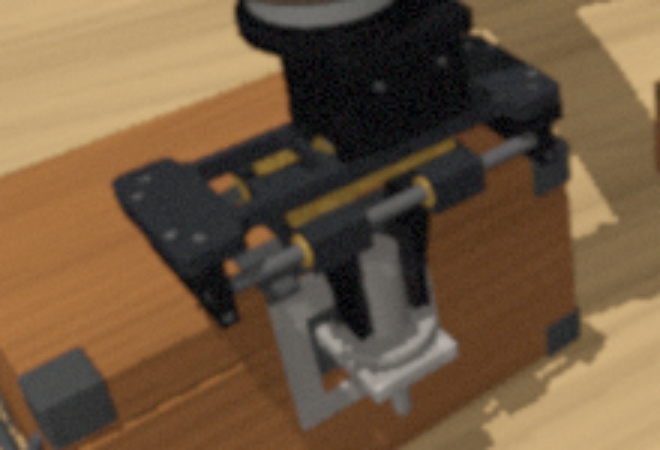

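The shank passes through the loop, and its tip shows below the outer bar at about (400,400). I'll lower it the last few millimetres and check the force.

Call:
apply_moves([
  [1,[0,0,0.3],[0,0,0]],
  [1,[0,0,0.2],[0,0,0]],
  [1,[0,0,0],[0,0,0]],
  [1,[0,0,0],[0,0,0]],
])

```text
time: 12.25
ee_pos: [0.6378, -0.2268, 0.3218]
orientation: [3.142, -0.0, 0.153]
wrist_force: [0.4, -0.2, -3.2]
grip_width: 0.0228
```

Call:
apply_moves([
  [1,[0,0,0.1],[0,0,0]],
  [1,[0,0,0],[0,0,0]],
  [0,[0,0,0],[0,0,0]],
  [0,[0,0,0],[0,0,0]],
  [0,[0,0,0],[0,0,0]],
  [0,[0,0,0],[0,0,0]],
  [0,[0,0,0],[0,0,0]],
  [0,[0,0,0],[0,0,0]],
  [0,[0,0,0],[0,0,0]],
  [0,[0,0,0],[0,0,0]],
  [0,[0,0,-1],[0,0,0]],
  [0,[0,0,-3],[0,0,0]],
  [0,[0,0,-4],[0,0,0]],
  [0,[0,0,-4],[0,0,0]],
  [0,[-4,0,-2],[0,0,0]],
  [0,[-4,0,0],[0,0,0]],
  [0,[-4,0,0],[0,0,0]],
  [0,[0,0,0],[0,0,0]],
  [0,[0,0,0],[0,0,0]],
  [0,[0,0,0],[0,0,0]],
])

```text
time: 14.25
ee_pos: [0.5199, -0.2451, 0.4613]
orientation: [3.141, -0.001, 0.153]
wrist_force: [0.8, 0.4, 0.0]
grip_width: 0.0869
```

```bash
python3 - <<'E'
from h import *
np.set_printoptions(precision=4,suppress=True)
s=ctrl.sense();print(s['ee_pos'],s['grip_width'],s['wrist_force'],s['time'])
rgb,d,K,W=shot('wrist'); rgb2,d2,K2,W2=shot('scene')
cv2.imwrite('pics/c6.png',np.vstack([cv2.resize(rgb[:,:,::-1],(480,300)),cv2.resize(rgb2[170:345,60:340,::-1],(480,300))]))
P=cloud(d,K,W); q=P[(d>0)&(abs(P[...,0]-.638)<.03)&(abs(P[...,1]+.227)<.03)&(P[...,2]>.170)&(P[...,2]<.2)]
print('handle top',len(q),q.mean(0),cv2.minEnclosingCircle(q[:,:2].astype(np.float32)))
for t in ['hasp','pin_handle']:
  for r in ctrl.spot_in('scene',t)[:1]: print(t,r['p'],r['location'],w(r['location'],d2,K2,W2))
E
```

```text
[ 0.5199 -0.2451  0.4613] 0.08688523950584473 [0.8196 0.4296 0.0035] 14.25
handle top 666 [ 0.6365 -0.2262  0.1798] ((0.6370347738265991, -0.2260219156742096), 0.011931488290429115)
hasp 0.57 [194.9, 274.0] [ 0.6096 -0.2541  0.1369]
pin_handle 0.56 [218.5, 274.5] [ 0.6496 -0.2296  0.1536]
```

View pics/c6.png

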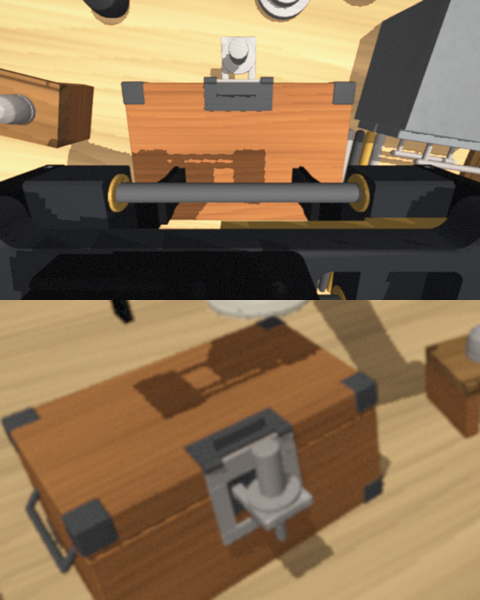

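The pin stands upright in the loop at about (268,470), with its collar on the bars and the hasp hanging behind it. The handle top reads 0.180 m against 0.181 m expected.

```bash
python3 -c "
from bench import ctrl
print(ctrl.job_done())"
```

```text
the job is handed in; nothing more can be done
None
```

The job is done and handed in at about 14.5 s. I pushed the hasp's free edge forward with the closed fingers until it fell over the staple. Then I took the pin from the rack, lowered it through the loop, let go and backed the arm away.

- **Pin:** in the last pictures it stands upright with its collar on the loop. The handle top was at (0.637, -0.226, 0.180) m, against an expected height of 0.181 m.
- **Hasp:** it hangs over the staple, behind the pin.
- **Robot:** the gripper is open and clear of everything, and the wrist force at the end of each move never read above about 4 N.
- **Disagreement:** the trained network's "staple" spots were off several times, landing on the lid or the hasp. I took the staple position from the wrist camera's depth instead, and the lid outline and the fit agreed with it. No final check failed.

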